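# Cradle two stool rounds for cross-boring and hold the leg down

## Robot

A 6-joint arm with a two-finger parallel gripper is mounted at the origin on the work surface. World frame = base frame: x ahead of the robot, y to its left, z up, the work surface at z = 0. Lengths are in mm, angles in degrees, forces in N, time in s.
With the tool pointing down it reaches from about 350 to 850 mm from the base axis. Payload 8.1 kg.
Tool frame: the origin (TCP) lies between the finger pads; the fingertips stand 22 mm ahead of it and the grasp point (between the pads) lies 3 mm ahead of it; z points along the fingers, y is the line along which they close (so a half turn about z gives the same grasp; the last joint's range is limited). The gripper opens to 85 mm and grips with 20 to 120 N. Pads are 22 mm wide; open, the fingers measure 114 mm over their backs; the gripper's body (76 mm by 85 mm) begins 54 mm behind the grasp point. The pads swing forward as they close: fully open they stand 13 mm farther back than shut.
Start: joints at [61.169, 7.471, 85.268, -0, 87.261, -4.893], TCP at [243.43, 548.404, 253.292] pointing down, gripper open.
Joint ranges: [-169.43, 169.43], [-51.17, 129.36], [1.28, 143.12], [-76.62, 256.62], [0, 156.53], [-152.29, 152.29]. Speed limits (degrees/s): [136.94, 136.94, 159.86, 180, 180, 180].

## Interface

Orientations are given as [roll, pitch, yaw] about the fixed x, y, z axes, in that order (R = Rz(yaw) Ry(pitch) Rx(roll)).
In Python, from bench import sense, snapshot, calibration, hand_in gives the robot as it stands.
- The arm moves only by the shell command python3 -m crank 'ROWS' [FORCE]. ROWS is JSON, a list of rows, each a list of 5 numbers: the shift along the tool's x, y, z in cm, then the turn about the tool's z in rad, then the finger opening in cm, from 0 to 8.54. A call has 1 to 20 rows; each row is the pose to reach, as a shift and turn from the pose commanded when the call began, along the tool's axes at that moment; what a row does not reach only later rows make up. A row lasts 1/10 s, in which the tool goes at most 50 mm and 8.59 degrees, less where a joint would pass 70% of its speed; a pose out of reach is approached as far as the arm can. A call with a gripper value outside its range is refused whole. The fingers move at their own pace and stop on an object; FORCE is the grip in N (left out, the last holds). Time passes only in rows, so rows that repeat a pose let the fingers close. It gives the time, the measured TCP pose, the force, the opening and the grip force at its end, in the units of the state.
- sense(): the state, without advancing time (a new reading comes with each control period).
- snapshot(name): name is "side" or "top"; returns (picture, depth): 384x512x3 uint8, red, green, blue; 384x512 float32, mm along the optical axis (not along the pixel's ray), 0 where there is no reading.
- calibration(name): a dict with "fovy" (degrees; the focal length in pixels is half the picture's height over the tangent of half this angle, whatever the lens; pixels are square), "cx", "cy" (the principal point, pixels), "rvec" (rotation vector, rad) and "tvec" (3), from world to camera coordinates, as OpenCV has them. Camera axes: x right, y down, z forward; pixel columns grow to the right and rows downward; lengths in mm; the calibration is good to about 2 mm. A picture is of the moment at which its call begins. calibration takes no time and is no camera call.
- hand_in(): hands the job in; it is judged then, once.
The state is a dict: "time": time; "joint_pos": joint angles; "qd": joint speeds; "joint_efforts": joint torques, N m; "tool_pos": TCP position; "tcp_rot": TCP orientation; "ft_force": force on the tool from outside, world axes, zero at the start; "wrist_torque": the same for the moment, N m; "finger_gap": finger opening in mm; "grip_force": force on a finger pad.
Only numpy, scipy, OpenCV 4.12 (cv2) and the standard library are available. Lean on these libraries where they do the work, as an engineer would, in place of code of your own. Each camera call takes 0.05 s, during which the arm holds its last target. There are 200 camera calls.

## Task

Get the two turned rounds ready for cross-boring: gently lay the slim rung in the narrow V-block and the thick leg in the wide V-block, each bedded down in its V with its end butted against the end stop, and let go of the rung. Finish while holding the leg pressed firmly (a kilo or so of push) down onto both faces of its V with the gripper, and keep pressing: I will drill it while you hold. Leave the drill, the glue bottle and the try square where they are.

Things in the scene. Friction and masses are not known exactly. Their poses are not given: they have to be found in the camera images.
- leg_center (a point): centre (half-way along, on the axis) of the leg: a plain beech cylinder, 44 mm diameter, 200 mm long, about 0.2 kg, starting on its side on the bench (centre 22 mm up). Its x axis runs along the cylinder; either end may go to the stop
- leg: the leg itself: 44 mm diameter, 200 mm long; its origin lies on its skin, 22 mm from the axis, half-way along, and turns with it as it rolls; x along the cylinder
- rung_center (a point): centre (half-way along, on the axis) of the rung: a plain beech cylinder, 28 mm diameter, 160 mm long, about 0.08 kg, starting on its side on the bench (centre 14 mm up). Its x axis runs along the cylinder; either end may go to the stop
- rung: the rung itself: 28 mm diameter, 160 mm long; its origin lies on its skin, 14 mm from the axis, half-way along, and turns with it as it rolls; x along the cylinder
- wide_seat (a point): where the leg's centre lies when it is fully seated in the wide V-block and touches its end stop: 57 mm above the bench. x axis: along the V, level, pointing at the end stop; y: level, across the V; z: up. The stop's face is 100 mm from this point along +x
- wide: the wide V-block, fixed to the bench: plywood board 236 x 114 x 18 mm with two dark wooden saddles with a 90-degree V of 48 mm mouth, each 45 mm long and 84 mm across, standing 40 to 85 mm either side of the middle; tops 50 mm, V bottoms 26 mm above the bench; open 80 mm gap between them for fingers. End stop plate at +x: 84 mm wide, top 70 mm up. Origin: on the bench under wide_seat, same axes
- wide_left: the +y faces (slope of 45 degrees) of both saddles of the wide V-block; one of the two contact lines. Origin on the V-block's middle, at the top of its board (18 mm above the bench), axes as wide_seat
- wide_right: the -y faces (slope of 45 degrees) of both saddles of the wide V-block; the other contact line. Origin and axes as wide_left
- narrow_seat (a point): where the rung's centre lies when it is fully seated in the narrow V-block and touches its end stop: 46 mm above the bench. x axis: along the V, level, pointing at the end stop; y: level, across the V; z: up. The stop's face is 80 mm from this point along +x
- narrow: the narrow V-block, fixed to the bench: plywood board 196 x 90 x 18 mm with two dark wooden saddles with a 90-degree V of 26 mm mouth, each 32 mm long and 60 mm across, standing 40 to 72 mm either side of the middle; tops 39 mm, V bottoms 26 mm above the bench; open 80 mm gap between them for fingers. End stop plate at +x: 60 mm wide, top 54 mm up. Origin: on the bench under narrow_seat, same axes
- narrow_left: the +y faces (slope of 45 degrees) of both saddles of the narrow V-block. Origin on the V-block's middle, at the top of its board (18 mm above the bench), axes as narrow_seat
- narrow_right: the -y faces (slope of 45 degrees) of both saddles of the narrow V-block. Origin and axes as narrow_left
- drill: bystander: cordless drill standing on its battery, 225 mm long with its bit, 72 mm wide, 196 mm tall; origin under the battery's centre, the bit points along its x. Leave it
- glue: bystander: white glue bottle, 64 mm diameter, 192 mm tall, upright; origin at the centre of its foot. Leave it
- try_square: bystander: try square lying flat, stock 105 x 24 x 18 mm along its x, thin steel blade 150 mm long along its +y; origin under the stock's centre. Leave it
Mind the look-alikes: they are no part of the job. Leave any turquoise look-alike of the leg alone. Leave any grey look-alike of the rung alone.

How it is judged:
By the outcome, as a careful person would: the job done as asked, in the order asked, and still so for the second after the job is handed in, while the arm keeps its last pose, push and grip.
It also fails if it takes over 67 s, if anything falls off the work surface, if the arm or the gripper's body presses on something with over 40 N, if the wrist force passes 120 N, or if a joint passes its speed limit or range.

## Working session

There is one attempt and no reset: what is moved stays moved. The work goes in short steps, Python scripts to look and compute and a shell command to move; the robot and the scene stay as the last step left them, time stands still between calls to the robot, and variables do not carry over. Pictures are saved under pics/ and viewed, at most 10 in all, crops included, and the job is handed in when it is done.

```bash
ls; mkdir -p pics
python3 - <<'E'
from bench import *
import cv2,numpy as np
for n in("top","side"):
    p,d=snapshot(n); np.savez(f"pics/{n}0.npz",p=p,d=d); cv2.imwrite(f"pics/{n}0.png",cv2.resize(p[:,:,::-1],(800,600)))
    print(n,calibration(n))
print(sense())
E
```

```text
pics
top {'fovy': 51.169122114059086, 'cx': 260.088889307763, 'cy': 189.59078458900484, 'rvec': array([ 2.17669601, -2.20237919,  0.07847117]), 'tvec': array([ -76.20304431,  618.31882699, 1460.58465422])}
side {'fovy': 44.419171910464534, 'cx': 247.14044222808306, 'cy': 192.6309750019759, 'rvec': array([ 2.12921613, -0.67857747,  0.31018154]), 'tvec': array([-548.18949274,  232.90016074, 1508.05788024])}
{'time': 0.1, 'joint_pos': array([ 6.11699696e+01,  7.50965858e+00,  8.53230395e+01, -6.94864333e-04,
        8.72630630e+01, -4.89211334e+00]), 'qd': array([-0.03531472, -0.16676515, -0.11747591,  0.02691221, -0.0766067 ,
        0.08375343]), 'joint_efforts': array([ 2.05156968e-03, -5.70943451e+01, -5.01947844e+01, -7.50628573e-07,
        7.87786092e-03,  4.91083517e-05]), 'tool_pos': array([243.19738365, 547.9942553 , 252.36101898]), 'tcp_rot': array([-1.79904529e+02, -7.47499839e-03,  1.56062110e+02]), 'ft_force': array([-0.00879954,  0.29859937, -0.37994987]), 'wrist_torque': array([-0.04028717, -0.01482251, -0.02144235]), 'grip_force': 0.0, 'finger_gap': 84.89952839654288}
```

View pics/top0.png

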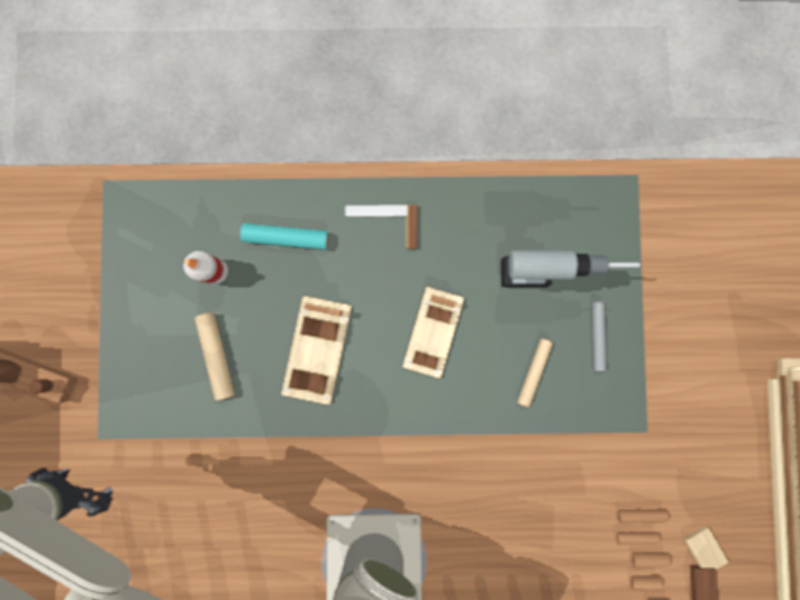

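View pics/side0.png

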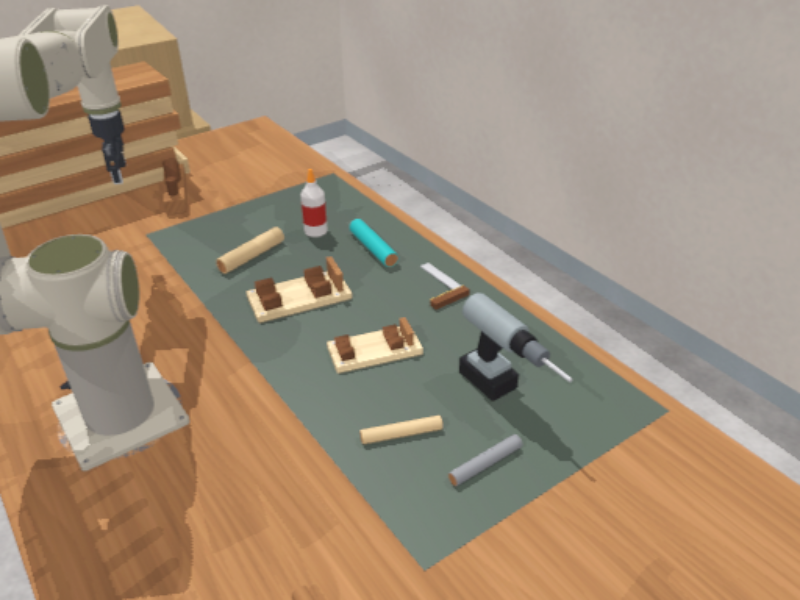

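Top view (800x600): the plain beech leg is at (214,357) and its turquoise look-alike at (284,236). The plain beech rung is at (535,373) and its grey look-alike at (599,336). The beech pair fits the description. The wide V-block is at (317,350) and the narrow one at (434,333), both with stops toward the top of the image (+x). I'll confirm the candidates in a crop and measure.

```bash
cat > h.py <<'E'
import numpy as np,cv2
from bench import *
def cam(n):
    c=calibration(n); f=192/np.tan(np.radians(c["fovy"]/2)); R=cv2.Rodrigues(np.array(c["rvec"]))[0]
    return f,c["cx"],c["cy"],R,np.array(c["tvec"])
def rays(n,uv):
    f,cx,cy,R,t=cam(n); uv=np.atleast_2d(uv).astype(float)
    d=np.c_[(uv[:,0]-cx)/f,(uv[:,1]-cy)/f,np.ones(len(uv))]
    return -R.T@t, d@R
def onz(n,uv,z):
    o,d=rays(n,uv); return o+d*((z-o[2])/d[:,2])[:,None]
def depthpts(n,uv,D):
    o,d=rays(n,uv); uv=np.asarray(uv).astype(int); return o+d*D[uv[:,1],uv[:,0]][:,None]
def rect(p):
    (c,s,a)=cv2.minAreaRect(p[:,:2].astype(np.float32))
    if s[0]<s[1]: s=(s[1],s[0]); a+=90
    return np.round(c,1),np.round(s,1),round((a+90)%180-90,1)
E
python3 - <<'E'
from h import *
for n in("top","side"):
    z=np.load(f"pics/{n}0.npz");p,D=z["p"],z["d"]
    hsv=cv2.cvtColor(p,cv2.COLOR_RGB2HSV)
    m=((hsv[...,0]<30)&(hsv[...,1]>50)).astype(np.uint8)
    k,l,st,ce=cv2.connectedComponentsWithStats(m)
    for i in range(1,k):
        if not 150<st[i,4]<6000: continue
        v,u=np.where(l==i); uv=np.c_[u,v]; P=depthpts(n,uv,D)
        print(n,i,ce[i].round(),st[i,4],"z pct",np.percentile(P[:,2],[5,50,95]).round(1),*[(zz,rect(onz(n,uv,zz))) for zz in (14,22,18)])
        if n=="top":
            for lo,hi in((8,27),(35,62)):
                q=P[(P[:,2]>lo)&(P[:,2]<hi)]
                if len(q)>30: print("   band",lo,len(q),rect(q))
z=np.load("pics/top0.npz")["p"]
cv2.imwrite("pics/crop.png",cv2.resize(z[135:265,115:395,::-1],(784,364),interpolation=cv2.INTER_CUBIC))
E
```

```text
top 2 [263. 145.] 193 z pct [-1.5 18.  25. ] (14, (array([785. , -96.3]), array([105.8,  22.5]), -0.7)) (22, (array([783.5, -96.2]), array([105.2,  22.3]), -0.7)) (18, (array([784.2, -96.3]), array([105.5,  22.4]), -0.7))
   band 8 166 (array([785.9, -96.4]), array([102.8,  22.5]), -0.7)
top 6 [278. 211.] 916 z pct [ 2.5 20.6 53.5] (14, (array([ 533.1, -145.4]), array([200. ,  95.9]), -17.2)) (22, (array([ 533. , -145.1]), array([198.9,  95.4]), -17.2)) (18, (array([ 533. , -145.2]), array([199.4,  95.6]), -17.2))
   band 8 500 (array([ 533.4, -146.3]), array([196.4,  91.7]), -16.5)
   band 35 251 (array([ 533.1, -145.9]), array([166.4,  59.9]), -17.3)
top 7 [202. 223.] 1845 z pct [ 7.7 20.7 66.5] (14, (array([494.4, 131. ]), array([239.8, 120.3]), -12.4)) (22, (array([494.5, 129.9]), array([238.5, 119.6]), -12.4)) (18, (array([494.5, 130.4]), array([239.2, 119.9]), -12.4))
   band 8 1051 (array([494.9, 129.7]), array([236. , 115.2]), -12.4)
   band 35 494 (array([494.2, 129.9]), array([192.3,  84.2]), -12.4)
top 8 [137. 228.] 741 z pct [ 3.1 39.2 47.1] (14, (array([483.2, 371.9]), a
[... 1474 characters left out ...]
2.2))
side 33 [287. 190.] 203 z pct [ 2.9 17.3 23.2] (14, (array([786.8, -96.9]), array([115.1,  45.6]), -0.8)) (22, (array([ 779.9, -105.2]), array([114.3,  45.3]), -0.8)) (18, (array([ 783.4, -101. ]), array([114.7,  45.4]), -0.8))
side 34 [239. 222.] 1208 z pct [ 3.9 20.2 50.8] (14, (array([ 536.7, -135. ]), array([202.5, 138.7]), -16.5)) (22, (array([ 531.7, -143. ]), array([200.9, 137.7]), -16.5)) (18, (array([ 534.2, -139. ]), array([201.7, 138.2]), -16.5))
side 43 [256. 275.] 518 z pct [ 3.2 23.3 30.1] (14, (array([ 438.9, -382.3]), array([166.5,  39.9]), -21.6)) (22, (array([ 434.6, -388.4]), array([165.3,  39.6]), -21.6)) (18, (array([ 436.7, -385.3]), array([165.9,  39.8]), -21.6))
```

View pics/crop.png

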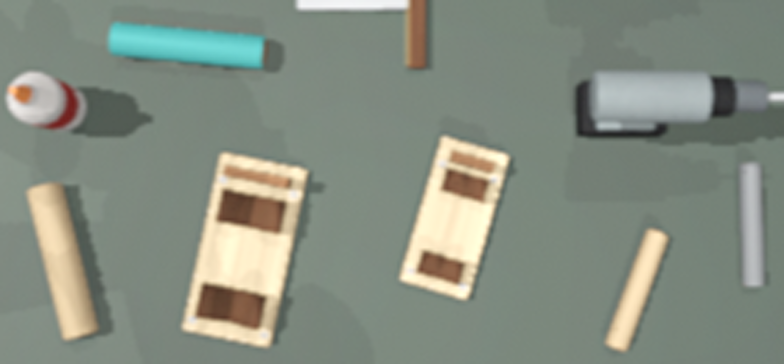

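The crop confirms the choice: the beech leg at lower left, the beech rung at lower right, and the turquoise and grey cylinders as the look-alikes. Next I'll check where each saddle pair's middle lies relative to its board.

Run:
```python
from h import *
z=np.load("pics/top0.npz");p,D=z["p"],z["d"]
hsv=cv2.cvtColor(p,cv2.COLOR_RGB2HSV)
m=((hsv[...,0]<30)&(hsv[...,1]>50)).astype(np.uint8)
k,l,st,ce=cv2.connectedComponentsWithStats(m)
for nm,c0,a in(("wide",(494.7,129.8),-12.4),("narrow",(533.2,-145.8),-17.0)):
    pix=(202,223) if nm=="wide" else (278,211)
    i=np.argmin(np.hypot(*(ce-np.array(pix)).T)); v,u=np.where(l==i)
    P=depthpts("top",np.c_[u,v],D); ex=np.array([np.cos(np.radians(a)),np.sin(np.radians(a))]); ey=np.array([-ex[1],ex[0]])
    q=P[:,:2]-c0; X,Y=q@ex,q@ey
    for b in range(-124,132,6):
        s=(X>=b)&(X<b+6)&(abs(Y)<(35 if nm=="wide" else 24))
        if s.sum(): print(nm,b+3,s.sum(),"z max/med",np.percentile(P[s,2],[50,90]).round(),"V",np.median(hsv[v[s],u[s],2]), "S",np.median(hsv[v[s],u[s],1]))
    # dark saddle colour blobs
    dark=((l==i)&(hsv[...,2]<150)).astype(np.uint8); kk,ll,ss,cc=cv2.connectedComponentsWithStats(dark)
    for j in range(1,kk):
        if ss[j,4]>20:
            vv,uu=np.where(ll==j); Q=depthpts("top",np.c_[uu,vv],D)[:,:2]-c0
            print("blob",ss[j,4],"x",np.percentile(Q@ex,[2,98]).round(1),"y",np.percentile(Q@ey,[2,98]).round(1))
```

```text
wide -121 11 z max/med [-1.  3.] V 197.0 S 57.0
wide -115 27 z max/med [18. 21.] V 247.0 S 57.0
wide -109 29 z max/med [17. 21.] V 248.0 S 57.0
wide -103 31 z max/med [20. 22.] V 241.0 S 59.0
wide -97 19 z max/med [39. 51.] V 181.0 S 84.0
wide -91 34 z max/med [44. 52.] V 125.0 S 126.0
wide -85 31 z max/med [43. 51.] V 113.0 S 125.0
wide -79 34 z max/med [42. 52.] V 112.5 S 125.0
wide -73 32 z max/med [45. 52.] V 116.0 S 124.0
wide -67 32 z max/med [41. 53.] V 111.5 S 124.0
wide -61 36 z max/med [46. 52.] V 101.0 S 126.0
wide -55 32 z max/med [43. 52.] V 120.0 S 115.5
wide -49 41 z max/med [19. 37.] V 240.0 S 60.0
wide -43 32 z max/med [19. 22.] V 251.0 S 56.0
wide -37 22 z max/med [17. 22.] V 249.5 S 56.5
wide -31 25 z max/med [17. 21.] V 251.0 S 57.0
wide -25 19 z max/med [18. 20.] V 254.0 S 56.0
wide -19 20 z max/med [19. 24.] V 255.0 S 52.5
wide -13 21 z max/med [19. 23.] V 255.0 S 52.0
wide -7 15 z max/med [18. 21.] V 255.0 S 52.0
wide -1 17 z max/med [18. 23.] V 255.0 S 52.0
wide 5 16 z max/med [18. 22.] V 255.0 S 51.5
wide 11 20 z max/med [16. 19.] V 255.0 S 54.0
wide 17 23 z 
[... 1981 characters left out ...]
 24 z max/med [31. 41.] V 183.0 S 87.5
narrow 35 22 z max/med [36. 41.] V 134.0 S 126.0
narrow 41 22 z max/med [35. 41.] V 133.5 S 123.0
narrow 47 21 z max/med [38. 43.] V 132.0 S 123.0
narrow 53 21 z max/med [38. 42.] V 129.0 S 124.0
narrow 59 18 z max/med [32. 40.] V 180.0 S 82.5
narrow 65 21 z max/med [18. 25.] V 229.0 S 62.0
narrow 71 33 z max/med [53. 59.] V 184.0 S 112.0
narrow 77 20 z max/med [55. 60.] V 187.0 S 113.0
narrow 83 12 z max/med [55. 58.] V 215.5 S 80.0
narrow 89 20 z max/med [19. 21.] V 249.0 S 57.0
narrow 95 17 z max/med [19. 21.] V 244.0 S 57.0
narrow 101 5 z max/med [ 0. 10.] V 182.0 S 57.0
blob 100 x [31.6 56. ] y [-23.9  25.6]
blob 105 x [-79.6 -54. ] y [-24.4  27.6]
```

Both blocks' saddle middles sit 11.5 mm behind the board centre, which matches the stop-face positions.
- **Seats:** narrow_seat is about (522.5, -141.5), yaw -17. wide_seat is about (483.5, 132.3), yaw -12.4.
- **Pieces:** the rung is at (436, -384), axis yaw -21.8. The leg is at (483.7, 366.3), axis yaw 14.5.

Now I'll move over the rung.

```bash
cat >> h.py <<'E'
def plan(*targets):  # (x,y,z,yaw): rows from the pose now
    s=sense(); p=np.array(s["tool_pos"]); r=s["tcp_rot"]; y=np.radians(r[2]); c,n=np.cos(y),np.sin(y)
    R=np.array([[c,n,0],[n,-c,0],[0,0,-1]])
    print("t",round(s["time"],2),"p",p.round(1),"rot",np.round(r,1),"F",np.round(s["ft_force"],1),"gap",round(s["finger_gap"],1),"grip",round(s["grip_force"],1))
    for t in targets:
        print(t,(R.T@(np.array(t[:3])-p)/10).round(2),round(-np.radians((t[3]-r[2]+180)%360-180),3))
E
V='[-38.7,-36.3,0,0,6]'; :
python3 -m crank '[[-38.7,-36.3,0,0,6],[-38.7,-36.3,0,0,6],[-38.7,-36.3,0,0,6],[-38.7,-36.3,0,0,6],[-38.7,-36.3,0,0,6],[-38.7,-36.3,0,0,6],[-38.7,-36.3,0,0,6],[-38.7,-36.3,0,0,6],[-38.7,-36.3,0,0,6],[-38.7,-36.3,0,0,6],[-55.4,-77.4,13,-0.037,6],[-55.4,-77.4,13,-0.037,6],[-55.4,-77.4,13,-0.037,6],[-55.4,-77.4,13,-0.037,6],[-55.4,-77.4,13,-0.037,6],[-55.4,-77.4,13,-0.037,6],[-55.4,-77.4,13,-0.037,6],[-55.4,-77.4,13,-0.037,6],[-55.4,-77.4,13,-0.037,6],[-55.4,-77.4,13,-0.037,6]]' 30
python3 -c "
from h import *
plan((436,-384,120,158.2),(436,-384,25,158.2))
"
```

```text
time: 2.1
tool_pos: [434.7, -386.2, 121.8]
tcp_rot: [180.0, -0.1, 158.1]
ft_force: [0.1, 1.2, 0.7]
finger_gap: 60.3
grip_force: 0.0
t 2.1 p [ 434.7 -386.2  121.8] rot [ 1.800e+02 -1.000e-01  1.581e+02] F [0.1 1.2 0.7] gap 60.3 grip 0.0
(436, -384, 120, 158.2) [-0.04  0.25  0.18] -0.002
(436, -384, 25, 158.2) [-0.04  0.25  9.68] -0.002
```

```bash
python3 -m crank '[[0,0,5,0,6],[0,0,8,0,6],[0,0,9.7,0,6],[0,0,9.7,0,6],[0,0,9.7,0,6],[0,0,9.7,0,2],[0,0,9.7,0,2],[0,0,9.7,0,2],[0,0,9.7,0,2],[0,0,9.7,0,2],[0,0,9.7,0,2],[0,0,9.7,0,2],[0,0,9.7,0,2]]' 25
python3 -c "
from h import *
plan((436,-384,25,158.2))
"
```

```text
time: 3.4
tool_pos: [436.7, -384.7, 28.2]
tcp_rot: [-179.9, 0.2, 158.2]
ft_force: [-1.0, 1.5, 6.8]
finger_gap: 26.9
grip_force: 24.5
t 3.4 p [ 436.7 -384.7   28.2] rot [-179.9    0.2  158.2] F [-1.   1.5  6.8] gap 26.9 grip 24.5
(436, -384, 25, 158.2) [0.09 0.04 0.32] -0.0
```

```bash
python3 -m crank '[[0,0,-2,0,2],[0,0,-6,0,2],[0,0,-9,0,2],[0,0,-9,0,2]]' 25
python3 -c "
from h import *
plan((503.4,-135.7,115,163))
p,d=snapshot('side'); cv2.imwrite('pics/s1.png',cv2.resize(p[180:330,170:370,::-1],(800,600)))
p,d=snapshot('top'); np.savez('pics/t1.npz',p=p,d=d)
"
```

```text
time: 3.8
tool_pos: [438.4, -386.5, 122.7]
tcp_rot: [-179.8, 0.5, 158.2]
ft_force: [0.9, -0.3, -0.3]
finger_gap: 26.8
grip_force: 25.1
t 3.8 p [ 438.4 -386.5  122.7] rot [-179.8    0.5  158.2] F [ 0.9 -0.3 -0.3] gap 26.8 grip 25.1
(503.4, -135.7, 115, 163) [ 3.28 25.7   0.77] -0.084
```

View pics/s1.png

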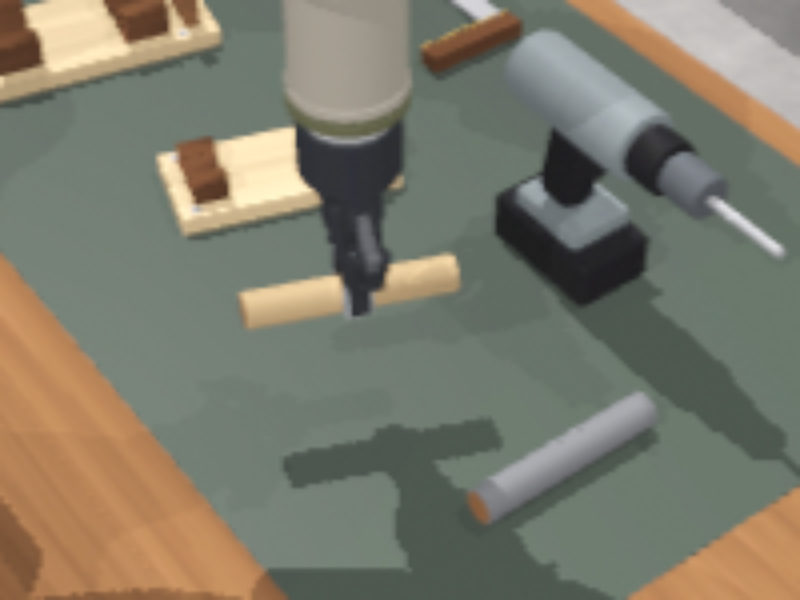

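The rung is held near its middle and roughly level, with its ends at crop pixels (245,312) and (455,275) and the fingers at (355,290). Moving over the narrow block.

```bash
python3 -m crank '[[3.3,25.7,0.8,-0.084,2],[3.3,25.7,0.8,-0.084,2],[3.3,25.7,0.8,-0.084,2],[3.3,25.7,0.8,-0.084,2],[3.3,25.7,0.8,-0.084,2],[3.3,25.7,0.8,-0.084,2],[3.3,25.7,0.8,-0.084,2],[3.3,25.7,0.8,-0.084,2]]' 25
python3 - <<'E'
from h import *
plan((503.4,-135.7,115,163),(512.9,-138.6,62,163))
for n in("top","side"):
    p,D=snapshot(n); hsv=cv2.cvtColor(p,cv2.COLOR_RGB2HSV)
    m=((hsv[...,0]<30)&(hsv[...,1]>50)); v,u=np.where(m); P=depthpts(n,np.c_[u,v],D)
    s=(P[:,2]>80)&(P[:,2]<130)&(abs(P[:,0]-503)<110)&(abs(P[:,1]+136)<70); q=P[s]
    print(n,s.sum(),rect(q))
    ex=np.array([np.cos(np.radians(-17)),np.sin(np.radians(-17))]); X=(q[:,:2]-[503.4,-135.7])@ex; Y=(q[:,:2]-[503.4,-135.7])@[-ex[1],ex[0]]
    for lo in range(-90,90,20):
        w=(X>=lo)&(X<lo+20)
        if w.sum()>3: print(lo+10,w.sum(),"top z",np.percentile(q[w,2],80).round(1),"y",np.percentile(Y[w],[5,95]).round(1))
    print("x ends",np.percentile(X,[1,99]).round(1))
E
```

```text
time: 4.7
tool_pos: [499.9, -133.5, 107.4]
tcp_rot: [-180.0, -0.1, 163.0]
ft_force: [-0.1, -0.9, -0.6]
finger_gap: 26.6
grip_force: 25.3
t 4.7 p [ 499.9 -133.5  107.4] rot [-1.80e+02 -1.00e-01  1.63e+02] F [-0.1 -0.9 -0.6] gap 26.6 grip 25.3
(503.4, -135.7, 115, 163) [-0.4  -0.11 -0.76] 0.0
(512.9, -138.6, 62, 163) [-1.39 -0.11  4.54] 0.0
top 84 (array([ 498.4, -133.9]), array([160.4,  27.3]), -16.9)
-80 35 top z 107.8 y [-11.4  12.5]
-60 15 top z 109.1 y [-7.5 12.2]
60 24 top z 106.9 y [-12.1  12.8]
80 10 top z 109.2 y [-9.7 10.4]
x ends [-85.2  73.8]
side 325 (array([ 498.7, -137.5]), array([160.1,  38.5]), -16.6)
-80 40 top z 107.5 y [-13.5   7.6]
-60 50 top z 108.1 y [-13.7   6. ]
-40 49 top z 108.4 y [-12.8   5.6]
-20 44 top z 108.4 y [-13.3   4.8]
20 32 top z 104.8 y [-14.   -0.1]
40 47 top z 107.7 y [-13.6   3.6]
60 44 top z 107.6 y [-12.8   5.7]
80 17 top z 107.2 y [-12.8   5.9]
x ends [-83.3  74.8]
```

The rung centre is at (498.4, -133.9), level, and lies on the V's line with 25 mm to go to the stop. Lowering with about a 7 mm gap.

```bash
python3 -m crank '[[-0.9,0,0.5,0,2],[-1.8,0,1.5,0,2],[-1.8,0,2.5,0,2],[-1.8,0,3.3,0,2],[-1.8,0,3.8,0,2],[-1.8,0,4.2,0,2],[-1.8,0,4.2,0,2],[-1.8,0,4.2,0,2]]' 25
python3 -c "
from h import *
plan((515.8,-139.5,60,163))"
python3 -m crank '[[0,0,0.1,0,2],[0,0,0.2,0,2],[0,0,0.3,0,2],[0,0,0.4,0,2],[0,0,0.4,0,2]]' 25
```

```text
time: 5.6
tool_pos: [517.9, -138.2, 66.5]
tcp_rot: [-180.0, 0.0, 163.0]
ft_force: [-0.5, -0.1, -0.3]
finger_gap: 26.9
grip_force: 25.3
t 5.6 p [ 517.9 -138.2   66.5] rot [-180.    0.  163.] F [-0.5 -0.1 -0.3] gap 26.9 grip 25.3
(515.8, -139.5, 60, 163) [ 0.16 -0.19  0.65] -0.0
time: 6.1
tool_pos: [517.8, -138.2, 62.2]
tcp_rot: [-180.0, 0.0, 163.0]
ft_force: [-0.0, 0.5, -0.3]
finger_gap: 27.0
grip_force: 25.3
```

```bash
python3 -m crank '[[0,0,0.1,0,2],[0,0,0.2,0,2],[0,0,0.2,0,2]]' 25; python3 -m crank '[[0,0,0.1,0,2],[0,0,0.2,0,2],[0,0,0.2,0,2]]' 25
```

```text
time: 6.4
tool_pos: [518.1, -138.9, 61.2]
tcp_rot: [-179.9, 0.0, 163.0]
ft_force: [-3.7, -2.5, 6.3]
finger_gap: 26.8
grip_force: 25.9
time: 6.7
tool_pos: [518.2, -139.7, 60.3]
tcp_rot: [-179.9, 0.1, 163.0]
ft_force: [-8.8, -3.8, 16.1]
finger_gap: 26.7
grip_force: 26.8
```

```bash
python3 -m crank '[[0,-0.12,-0.15,0,2],[0,-0.12,-0.3,0,2],[0,-0.12,-0.3,0,2]]' 25; python3 -m crank '[[-0.1,0,0,0,2],[-0.2,0,0,0,2],[-0.3,0,0,0,2],[-0.4,0,0,0,2],[-0.4,0,0,0,2]]' 25
```

```text
time: 7.0
tool_pos: [517.5, -139.3, 61.3]
tcp_rot: [180.0, 0.0, 163.0]
ft_force: [0.7, -0.5, -1.1]
finger_gap: 27.1
grip_force: 25.3
time: 7.5
tool_pos: [521.5, -140.5, 61.3]
tcp_rot: [180.0, 0.0, 163.0]
ft_force: [-0.1, -0.5, -0.8]
finger_gap: 27.1
grip_force: 25.3
```

```bash
python3 -m crank '[[-0.1,0,0,0,2],[-0.2,0,0,0,2],[-0.2,0,0,0,2]]' 25; python3 -m crank '[[-0.1,0,0,0,2],[-0.2,0,0,0,2],[-0.2,0,0,0,2]]' 25
```

```text
time: 7.8
tool_pos: [523.4, -141.1, 61.3]
tcp_rot: [180.0, 0.0, 163.0]
ft_force: [0.0, -0.5, -1.1]
finger_gap: 26.9
grip_force: 25.3
time: 8.1
tool_pos: [523.6, -141.2, 60.7]
tcp_rot: [180.0, -0.2, 163.0]
ft_force: [-8.6, 1.5, 4.6]
finger_gap: 27.4
grip_force: 25.7
```

```bash
python3 -m crank '[[0.05,0,0.05,0,2],[0.08,0,0.1,0,2],[0.08,0,0.1,0,2]]' 25
```

```text
time: 8.4
tool_pos: [523.6, -141.3, 60.6]
tcp_rot: [-180.0, -0.1, 163.0]
ft_force: [-8.4, 2.6, 8.2]
finger_gap: 26.9
grip_force: 26.1
```

```bash
python3 -m crank '[[0.1,0,-0.1,0,2],[0.1,0,-0.1,0,3],[0.1,0,-0.1,0,4],[0.1,0,-0.1,0,5],[0.1,0,-0.1,0,5],[0.1,0,-0.1,0,5],[0.1,0,-1,0,5],[0.1,0,-3,0,5],[0.1,0,-7,0,5],[0.1,0,-12,0,5],[0.1,0,-16,0,5],[0.1,0,-16,0,5]]' 25
python3 -c "
from h import *
plan((483.7,366.3,160,194.5))"
```

```text
time: 9.6
tool_pos: [527.0, -142.5, 229.1]
tcp_rot: [-180.0, 0.7, 163.0]
ft_force: [1.6, -0.5, 0.2]
finger_gap: 49.8
grip_force: 0.0
t 9.6 p [ 527.  -142.5  229.1] rot [-180.     0.7  163. ] F [ 1.6 -0.5  0.2] gap 49.8 grip 0.0
(483.7, 366.3, 160, 194.5) [19.02 47.39  6.91] -0.55
```

```bash
python3 -m crank '[[19,47.4,6,-0.55,7.5],[19,47.4,6,-0.55,7.5],[19,47.4,6,-0.55,7.5],[19,47.4,6,-0.55,7.5],[19,47.4,6,-0.55,7.5],[19,47.4,6,-0.55,7.5],[19,47.4,6,-0.55,7.5],[19,47.4,6,-0.55,7.5],[19,47.4,6,-0.55,7.5],[19,47.4,6,-0.55,7.5],[19,47.4,6,-0.55,7.5],[19,47.4,6,-0.55,7.5],[19,47.4,6,-0.55,7.5]]' 25
python3 - <<'E'
from h import *
plan((483.7,366.3,160,194.5),(483.7,366.3,32,194.5))
for n in("top","side"):
    p,D=snapshot(n); v,u=np.mgrid[0:384,0:512]; v,u=v.ravel(),u.ravel(); P=depthpts(n,np.c_[u,v],D)
    ex=np.array([np.cos(np.radians(-17)),np.sin(np.radians(-17))]); q=P[:,:2]-[522.5,-141.5]; X=q@ex; Y=q@[-ex[1],ex[0]]
    s=(P[:,2]>47)&(P[:,2]<75)&(abs(X)<100)&(abs(Y)<30)
    for lo in range(-90,100,20):
        w=s&(X>=lo)&(X<lo+20)
        if w.sum()>3: print(n,lo+10,w.sum(),"z",np.percentile(P[w,2],[50,90]).round(1),"y",np.percentile(Y[w],[5,95]).round(1))
    print("x min",np.percentile(X[s],[1,99]).round(1))
    if n=="side": cv2.imwrite('pics/s2.png',cv2.resize(p[130:280,120:320,::-1],(800,600)))
E
```

```text
time: 10.9
tool_pos: [480.3, 367.2, 160.2]
tcp_rot: [-180.0, -0.0, -165.5]
ft_force: [-0.0, -0.0, -0.4]
finger_gap: 74.9
grip_force: 0.0
t 10.9 p [480.3 367.2 160.2] rot [-180.    -0.  -165.5] F [-0.  -0.  -0.4] gap 74.9 grip 0.0
(483.7, 366.3, 160, 194.5) [-0.31 -0.17  0.02] 0.001
(483.7, 366.3, 32, 194.5) [-0.31 -0.17 12.82] 0.001
top -80 24 z [58.1 61.7] y [-11.7  11.7]
top -60 43 z [57.  60.8] y [-13.1  12.6]
top -40 41 z [58.2 62.7] y [-12.   10.9]
top -20 43 z [56.4 62.2] y [-12.6  11.7]
top 0 38 z [56.9 62.2] y [-11.1  10.2]
top 20 41 z [57.6 61.8] y [-12.2  10.5]
top 40 39 z [56.2 60.8] y [-12.3  11.2]
top 60 41 z [57.3 60.9] y [-12.5  10.8]
top 80 67 z [54.9 59.1] y [-25.9  23.4]
top 100 20 z [53.7 57.1] y [-24.7  24.8]
x min [-78.7  93.4]
side -80 22 z [56.8 62.3] y [-14.8   6.8]
side -60 38 z [58.  60.8] y [-12.4   6.1]
side -40 40 z [58.3 62. ] y [-14.    5.6]
side -20 36 z [56.9 61.1] y [-14.    6.7]
side 0 41 z [57.2 61.3] y [-14.9   7.6]
side 20 38 z [58.  61.4] y [-15.8   6.2]
side 40 35 z [57.7 62. ] y [-16.3   3.1]
side 60 39 z [57.8 61.1] y [-14.2   9. ]
side 80 53 z [54.3 60.1] y [-29.1  22.4]
side 100 22 z [54.8 58.7] y [-27.2  24.1]
x min [-78.2  94.6]
```

View pics/s2.png

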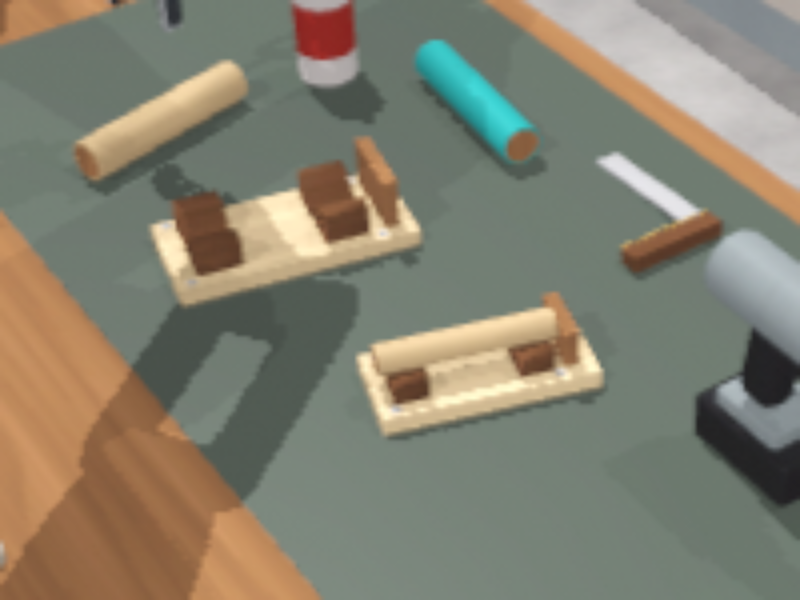

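The rung lies in the narrow V at crop pixels (375,355) to (555,325). Its top is 60 mm up and its end touches the stop, so it is seated. Now the leg.

```bash
python3 -m crank '[[-0.3,-0.17,4,0,7.5],[-0.3,-0.17,8,0,7.5],[-0.3,-0.17,11,0,7.5],[-0.3,-0.17,12.5,0,7.5],[-0.3,-0.17,13,0,7.5],[-0.3,-0.17,13,0,7.5],[-0.3,-0.17,13,0,4],[-0.3,-0.17,13,0,4],[-0.3,-0.17,13,0,3.5],[-0.3,-0.17,13,0,3.5],[-0.3,-0.17,13,0,3.5],[-0.3,-0.17,13,0,3.5],[-0.3,-0.17,13,0,3.5]]' 40; python3 -m crank '[[-0.3,0,-3,0,3.5],[-0.3,0,-7,0,3.5],[-0.3,0,-11,0,3.5],[-0.3,0,-11,0,3.5],[-0.3,0,-11,0,3.5]]' 40
python3 -c "
from h import *
plan((459.1,137.7,140,167.6))"
```

```text
time: 12.3
tool_pos: [485.0, 367.8, 32.7]
tcp_rot: [179.9, 0.2, -165.5]
ft_force: [-1.7, -0.4, 6.4]
finger_gap: 42.7
grip_force: 40.1
time: 12.8
tool_pos: [487.4, 368.2, 142.1]
tcp_rot: [179.9, 0.2, -165.5]
ft_force: [-0.4, -0.4, -2.5]
finger_gap: 42.5
grip_force: 42.3
t 12.8 p [487.4 368.2 142.1] rot [ 179.9    0.2 -165.5] F [-0.4 -0.4 -2.5] gap 42.5 grip 42.3
(459.1, 137.7, 140, 167.6) [  8.52 -21.6    0.21] 0.47
```

```bash
python3 -m crank '[[8.5,-21.6,0.2,0.47,3.5],[8.5,-21.6,0.2,0.47,3.5],[8.5,-21.6,0.2,0.47,3.5],[8.5,-21.6,0.2,0.47,3.5],[8.5,-21.6,0.2,0.47,3.5],[8.5,-21.6,0.2,0.47,3.5],[8.5,-21.6,0.2,0.47,3.5],[8.5,-21.6,0.2,0.47,3.5]]' 40
python3 - <<'E'
from h import *
plan((459.1,137.7,140,167.6))
a=np.radians(-12.4); ex=np.array([np.cos(a),np.sin(a)]); ey=[-ex[1],ex[0]]
for n in("top","side"):
    p,D=snapshot(n); hsv=cv2.cvtColor(p,cv2.COLOR_RGB2HSV)
    m=((hsv[...,0]<30)&(hsv[...,1]>50)); v,u=np.where(m); P=depthpts(n,np.c_[u,v],D)
    s=(P[:,2]>95)&(P[:,2]<165)&(abs(P[:,0]-459)<130)&(abs(P[:,1]-138)<70); q=P[s]
    r=rect(q); print(n,s.sum(),r)
    X=(q[:,:2]-[483.5,132.3])@ex; Y=(q[:,:2]-[483.5,132.3])@ey
    for lo in range(-140,100,20):
        w=(X>=lo)&(X<lo+20)
        if w.sum()>3: print(lo+10,w.sum(),"top z",np.percentile(q[w,2],80).round(1),"y",np.percentile(Y[w],[5,95]).round(1))
    print("x ends",np.percentile(X,[1,99]).round(1))
E
```

```text
time: 13.6
tool_pos: [457.8, 137.6, 137.3]
tcp_rot: [-180.0, -0.1, 167.6]
ft_force: [0.2, 0.2, -1.8]
finger_gap: 42.7
grip_force: 42.3
t 13.6 p [457.8 137.6 137.3] rot [-1.800e+02 -1.000e-01  1.676e+02] F [ 0.2  0.2 -1.8] gap 42.7 grip 42.3
(459.1, 137.7, 140, 167.6) [-0.12  0.03 -0.27] -0.0
top 282 (array([455.1, 130.6]), array([200.3,  55.4]), -12.5)
-130 18 top z 150.7 y [-8.6 16.5]
-110 38 top z 149.4 y [-6.1 17.1]
-10 11 top z 140.0 y [-29.2 -16.8]
10 30 top z 145.0 y [-22.3  -8.5]
30 58 top z 149.5 y [-22.   10.2]
50 76 top z 147.8 y [-21.6  15.7]
70 51 top z 148.4 y [-21.8  16.1]
x ends [-125.2   72. ]
side 572 (array([454.3, 125.3]), array([201.3,  64. ]), -17.6)
-130 32 top z 146.1 y [-21.1  14.7]
-110 67 top z 147.4 y [-23.    3.6]
-90 65 top z 147.6 y [-23.9   0.8]
-70 66 top z 148.1 y [-23.6   3.1]
-50 69 top z 148.6 y [-24.7   2. ]
-30 20 top z 149.5 y [-20.6  10.1]
-10 25 top z 144.1 y [-24.7  -9.9]
10 60 top z 146.1 y [-23.4   4.3]
30 63 top z 146.8 y [-22.9   3.9]
50 61 top z 148.0 y [-23.5   2.8]
70 44 top z 147.3 y [-24.3   3.7]
x ends [-125.6   72. ]
```

```bash
python3 -m crank '[[-0.9,0.15,1,0,3.5],[-1.9,0.15,2.5,0,3.5],[-1.9,0.15,4,0,3.5],[-1.9,0.15,5,0,3.5],[-1.9,0.15,5.8,0,3.5],[-1.9,0.15,6.3,0,3.5],[-1.9,0.15,6.3,0,3.5],[-1.9,0.15,6.3,0,3.5]]' 40
python3 -m crank '[[0,0,0.1,0,3.5],[0,0,0.2,0,3.5],[0,0,0.3,0,3.5],[0,0,0.3,0,3.5]]' 40
```

```text
time: 14.5
tool_pos: [477.5, 134.7, 75.7]
tcp_rot: [180.0, 0.0, 167.6]
ft_force: [0.3, 0.1, -1.6]
finger_gap: 42.2
grip_force: 42.3
time: 14.9
tool_pos: [477.2, 134.4, 72.3]
tcp_rot: [-180.0, -0.0, 167.6]
ft_force: [0.1, 0.4, -1.5]
finger_gap: 42.7
grip_force: 42.3
```

```bash
python3 -m crank '[[0,0,0.1,0,3.5],[0,0,0.2,0,3.5],[0,0,0.2,0,3.5]]' 40
python3 -m crank '[[0,0,0.1,0,3.5],[0,0,0.2,0,3.5],[0,0,0.2,0,3.5]]' 40
python3 -m crank '[[0,0,0.05,0,3.5],[0,0,0.1,0,3.5],[0,0,0.1,0,3.5]]' 40
```

```text
time: 15.2
tool_pos: [477.1, 134.5, 70.1]
tcp_rot: [-180.0, -0.0, 167.6]
ft_force: [0.2, -0.0, -3.3]
finger_gap: 42.7
grip_force: 42.3
time: 15.5
tool_pos: [477.4, 134.6, 68.4]
tcp_rot: [180.0, 0.0, 167.6]
ft_force: [0.1, 1.3, -2.4]
finger_gap: 42.6
grip_force: 42.4
time: 15.8
tool_pos: [477.7, 134.9, 67.9]
tcp_rot: [180.0, 0.0, 167.6]
ft_force: [-1.7, 3.4, 5.6]
finger_gap: 42.8
grip_force: 43.1
```

```bash
python3 -m crank '[[0,0.06,-0.15,0,3.5],[-0.1,0.06,-0.15,0,3.5],[-0.2,0.06,-0.15,0,3.5],[-0.3,0.06,-0.15,0,3.5],[-0.4,0.06,-0.15,0,3.5],[-0.4,0.06,-0.15,0,3.5]]' 40
python3 -m crank '[[-0.1,0,0,0,3.5],[-0.2,0,0,0,3.5],[-0.2,0,0,0,3.5]]' 40
python3 -m crank '[[-0.1,0,0,0,3.5],[-0.2,0,0,0,3.5],[-0.2,0,0,0,3.5]]' 40
```

```text
time: 16.4
tool_pos: [481.4, 134.1, 68.7]
tcp_rot: [-180.0, -0.0, 167.6]
ft_force: [-0.9, -0.2, -2.3]
finger_gap: 42.7
grip_force: 42.3
time: 16.7
tool_pos: [483.4, 133.8, 68.8]
tcp_rot: [180.0, 0.0, 167.6]
ft_force: [0.2, 1.4, -2.5]
finger_gap: 43.0
grip_force: 42.3
time: 17.0
tool_pos: [484.6, 133.5, 68.5]
tcp_rot: [-180.0, -0.1, 167.6]
ft_force: [-3.4, 1.6, -1.0]
finger_gap: 42.4
grip_force: 42.4
```

```bash
python3 -m crank '[[-0.05,0,0,0,3.5],[-0.1,0,0,0,3.5],[-0.1,0,0.05,0,3.5],[-0.1,0,0.1,0,3.5],[-0.1,0,0.15,0,3.5],[-0.1,0,0.2,0,3.5],[-0.1,0,0.2,0,3.5],[-0.1,0,0.2,0,3.5]]' 40
python3 -c "
from h import *
plan((483.5,132.3,67.7,167.6)); print(sense()['wrist_torque'])"
```

```text
time: 17.8
tool_pos: [484.7, 133.6, 67.8]
tcp_rot: [-180.0, -0.2, 167.6]
ft_force: [-16.7, 1.0, 16.8]
finger_gap: 42.7
grip_force: 44.4
t 17.8 p [484.7 133.6  67.8] rot [-180.    -0.2  167.6] F [-16.7   1.   16.8] gap 42.7 grip 44.4
(483.5, 132.3, 67.7, 167.6) [ 0.09 -0.15  0.01] -0.0
[ 0.1296765   2.61124394 -0.11852513]
```

```bash
python3 -m crank '[[0.05,0,0,0,3.5],[0.1,-0.03,0,0,3.5],[0.14,-0.03,0,0,3.5],[0.14,-0.03,0,0,3.5],[0.14,-0.03,0,0,3.5]]' 40
python3 - <<'E'
from h import *
plan((483.5,132.3,67.7,167.6)); print(sense()['wrist_torque'])
for nm,c,a,zs,L in(("wide",(483.5,132.3),-12.4,60,100),("narrow",(522.5,-141.5),-17,47,80)):
    ex=np.array([np.cos(np.radians(a)),np.sin(np.radians(a))])
    for n in("top","side"):
        p,D=snapshot(n); v,u=np.mgrid[0:384,0:512]; v,u=v.ravel(),u.ravel(); P=depthpts(n,np.c_[u,v],D)
        q=P[:,:2]-c; X=q@ex; Y=q@[-ex[1],ex[0]]
        s=(P[:,2]>zs)&(P[:,2]<92)&(abs(X)<L+10)&(abs(Y)<8)
        for lo in range(-110,110,20):
            w=s&(X>=lo)&(X<lo+20)
            if w.sum()>3: print(nm,n,lo+10,w.sum(),"z",np.percentile(P[w,2],[50,90]).round(1))
        print("x",np.percentile(X[s],[1,99]).round(1))
        if nm=="wide" and n=="side": cv2.imwrite('pics/s3.png',cv2.resize(p[100:280,100:340,::-1],(800,600)))
E
```

```text
time: 18.3
tool_pos: [484.6, 133.6, 67.8]
tcp_rot: [180.0, -0.0, 167.6]
ft_force: [-8.4, 1.2, 9.5]
finger_gap: 42.5
grip_force: 43.5
t 18.3 p [484.6 133.6  67.8] rot [180.   -0.  167.6] F [-8.4  1.2  9.5] gap 42.5 grip 43.5
(483.5, 132.3, 67.7, 167.6) [ 0.08 -0.15  0.01] -0.0
[ 0.17883582  1.34813031 -0.0398843 ]
wide top -100 13 z [78.2 80.8]
wide top -80 26 z [78.6 80.9]
wide top -60 7 z [79.  81.2]
wide top 60 12 z [77.8 82. ]
wide top 80 28 z [78.3 81.6]
wide top 100 27 z [74. 82.]
x [-99.2 108.6]
wide side -100 10 z [77.6 81. ]
wide side -80 17 z [79.  81.5]
wide side -60 18 z [77.9 81.8]
wide side -40 17 z [77.4 82.1]
wide side -20 15 z [78.9 81.2]
wide side 0 5 z [78.2 81.7]
wide side 40 15 z [78.9 80.8]
wide side 60 18 z [78.7 82.1]
wide side 80 13 z [78.1 82.6]
wide side 100 11 z [77.8 79.7]
x [-98.7 102.5]
narrow top -80 14 z [56.8 59.9]
narrow top -60 26 z [58.3 61.6]
narrow top -40 26 z [60.3 63.3]
narrow top -20 24 z [58.5 61.9]
narrow top 0 24 z [58.  61.5]
narrow top 20 25 z [58.4 63.1]
narrow top 40 25 z [58.7 62.3]
narrow top 60 25 z [58.4 64.4]
narrow top 80 24 z [56.6 60. ]
x [-79.2  88.5]
narrow side -80 13 z [58.2 59.9]
narrow side -60 21 z [58.5 62.3]
narrow side -40 21 z [59.7 61.5]
narrow side -20 20 z [59.3 63.4]
narrow side 0 21 z [59.1 62.2]
narrow side 20 22 z [58.4 61.6]
narrow side 40 18 z [60.  62.8]
narrow side 60 21 z [58.6 61.9]
narrow side 80 20 z [56.3 62.7]
x [-78.6  87.6]
```

View pics/s3.png

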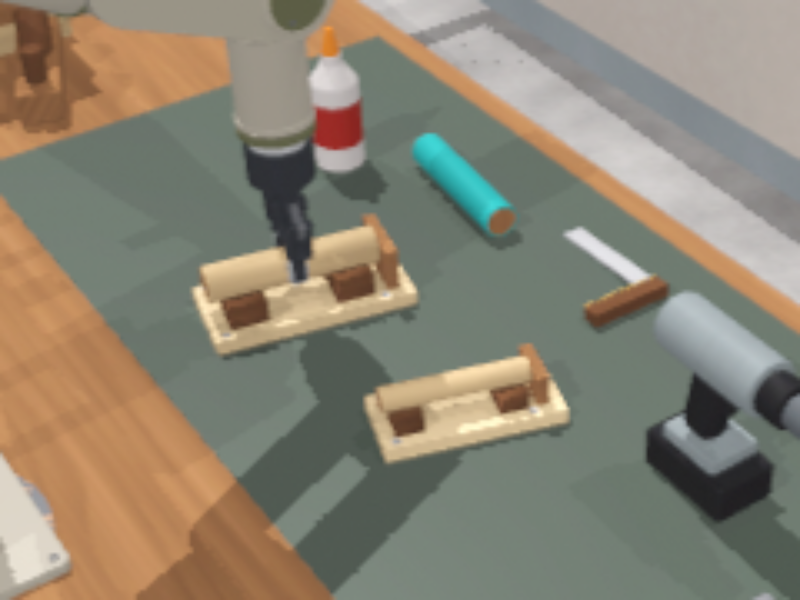

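The leg lies level in the wide V, its end at the stop (crop 385,245), and the gripper is holding it. The rung remains seated at (375,400) to (530,370). I'll raise the push slightly and check that it holds steady.

```bash
python3 -m crank '[[0.02,0,0.04,0,3.5],[0.03,0,0.08,0,3.5],[0.03,0,0.08,0,3.5],[0.03,0,0.08,0,3.5],[0.03,0,0.08,0,3.5]]' 40; python3 -m crank '[[0,0,0,0,3.5],[0,0,0,0,3.5],[0,0,0,0,3.5],[0,0,0,0,3.5],[0,0,0,0,3.5]]' 40
```

```text
time: 19.0
tool_pos: [484.7, 133.6, 67.7]
tcp_rot: [180.0, 0.0, 167.6]
ft_force: [-10.2, 0.3, 15.4]
finger_gap: 42.8
grip_force: 44.3
time: 19.5
tool_pos: [484.6, 133.6, 67.7]
tcp_rot: [180.0, 0.0, 167.6]
ft_force: [-11.2, 0.6, 15.2]
finger_gap: 42.8
grip_force: 44.3
```

```bash
python3 -c "
from bench import *
print(hand_in())"
```

```text
the job is handed in; nothing more can be done
None
```

The rung is seated in the narrow V against its stop and released; the leg is seated in the wide V against its stop, with the gripper still pressing it down at a steady 15 N (about 1.5 kg), and the job was handed in at 19.5 s.

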